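# Close up the emptied chip collector

### The arm

A 6-joint arm with a two-finger parallel gripper is mounted at the origin on the work surface. World frame = base frame: x ahead of the robot, y to its left, z up, the work surface at z = 0. Lengths are in m, angles in rad, forces in N, time in s.
With the tool pointing down it reaches from about 0.35 to 0.8 m from the base axis. Payload 7.3 kg.
Tool frame: the origin (TCP) lies on the centre line of the jaws, within the pads' length; the fingertips stand 17 mm ahead of it and the grasp point (between the pads) lies 2 mm behind it; z points along the fingers, y is the line along which they close (so a half turn about z gives the same grasp; the last joint's range is limited). The gripper opens to 85 mm and grips with 20 to 120 N. Pads are 22 mm wide; open, the fingers measure 114 mm over their backs; the gripper's body (76 mm by 85 mm) begins 54 mm behind the grasp point. The pads swing forward as they close: fully open they stand 13 mm farther back than shut.
Start: joints at [1.195, 0.342, 1.524, -0, 1.275, -0.146], TCP at [0.12, 0.511, 0.248] pointing down, gripper open.
Joint ranges: [-2.53, 2.53], [-0.77, 2.02], [0.04, 2.7], [-1, 4.14], [0.28, 2.66], [-3.11, 3.11]. Speed limits (rad/s): [2.57, 2.57, 3.14, 3.14, 3.14, 3.14].

### API

Orientations are given as [roll, pitch, yaw] about the fixed x, y, z axes, in that order (R = Rz(yaw) Ry(pitch) Rx(roll)).
In Python, from rig import * gives the robot as it stands.
- The arm moves only by the tool jog_arm, never from a script. Its argument "deltas" is a list of rows, each a list of 4 numbers: the shift along the tool's x, y, z in mm, then the turn about the tool's z in degrees. In form: [[tx, ty, tz, roll], ...]. A call has 1 to 5 rows; each row shifts and turns the commanded pose from where the row before left it, along the tool's axes as they then stand; what a row does not reach is not made up. A row lasts 1/12 s, in which the tool goes at most 41.7 mm and 7.16 degrees, less where a joint would pass 70% of its speed; a pose out of reach is approached as far as the arm can. A call is refused whole if a number of a shift passes 41.7 or a number of a turn 7.16, either way. A call with a gripper value outside its range is refused whole. "fingers" is the opening, from 0 (shut) to 1 (fully open), set as the call begins (left out, the last holds). The fingers move at their own pace and stop on an object; "grip_force" is the grip in N (left out, the last holds). Time passes only in rows, so rows that do not move let the fingers close. It gives the time, the measured TCP pose, the force, the opening and the grip force at its end, in the units of the state.
- sense(): the state, without advancing time (a new reading comes with each control period).
- read_camera(name): name is "scene" or "top" or "wrist"; returns a dict with "img" (400x640x3 uint8, red, green, blue), "z_map" (400x640 float32, m along the optical axis (not along the pixel's ray), 0 where there is no reading), "intrinsics" (3x3 intrinsics, pixels), "R" (3x3) and "t" (3): a world point X has camera coordinates R X + t; the wrist camera has in their place "T_tool_cam" (4x4, takes a point from camera to tool coordinates, whose origin is the TCP and whose axes are the flange's). Camera axes: x right, y down, z forward; pixel columns grow to the right and rows downward; lengths in m; the calibration is good to about 2 mm. A picture is of the moment at which its call begins: read the wrist's pose just before it.
- job_done(): hands the job in; it is judged then, once.
The state is a dict: "clock": time; "qpos": joint angles; "qd": joint speeds; "joint_torque": joint torques, N m; "position": TCP position; "tool_rot": TCP orientation; "contact_force": force on the tool from outside, world axes, zero at the start; "moment": the same for the moment, N m; "grip_width": opening from 0.0 (shut) to 1.0 (fully open); "grasp_force": force on a finger pad.
Only numpy, scipy, OpenCV 4.12 (cv2) and the standard library are available. Lean on these libraries where they do the work, as an engineer would, in place of code of your own. Each camera call takes 0.05 s, during which the arm holds its last target. There are 200 camera calls.

### The job

The chip collector on the carving bench has just been emptied: take the suction nozzle off the open pot and snap it sideways down into the pair of spring clips on the base board, either way round. Put the lid on the pot by resting its key on the rim beside the notch and turning the lid until the key drops into the notch and the lid sits fully home. Leave the wooden fish, the can of gouges and the mallet standing where they are.

Things in the scene. Friction and masses are not known exactly. Their poses are not given: they have to be found in the camera images.
- board: Fixed plywood base board of the chip collector, 200 (x) x 320 (y) x 12 mm thick, on the bench. Origin: centre of its underside, z up. It carries the pot (axis at board y = +70 mm) and two upright steel spring clips, C-shaped and open upward, 16 mm wide along x and 40 mm across y, on the line y = -85 mm, centred at x = -40 and +40 mm, 64 mm clear between them over a rail 28 mm high.
- clip_seat (a point): Midway between the clips, where the middle of the nozzle's axis lies when snapped in: 57 mm above the bench. Axes as the board's: the clipped nozzle lies along x. The clips' sprung mouths are 22 mm wide 9.5 mm above this point, with flared lips up to 19 mm above it. The nozzle goes straight down between the lips (about 10 N in all) until it snaps onto saddles 14 mm below its axis.
- pot: Fixed round open metal pot, upright on the board, outside diameter 148 mm, wall 6 mm (mouth 136 mm), 110 mm high. Origin: centre of its underside, 12 mm above the bench, z up; rim top at z = 110 mm. One notch, 20 mm wide, 14 mm deep, right through the wall of the rim at its +x side, above a side inlet stub (36 mm diameter, 55 mm up, reaching 110 mm from the axis). The pot's turn varies.
- pot_notch (a point): Middle of the notch at the level of the rim's top, 71 mm from the pot's axis along pot +x.
- lid: Loose black lid, 0.3 to 0.6 kg, right way up. Origin: centre of its plug's underside, z up. Plug 131 mm diameter, 24 mm deep, lower edge bevelled 6 mm; flange 156 mm diameter, z = 24 to 30 mm; fin grip 18 mm thick (x), 96 mm long (y), z = 30 to 66 mm. Origin above the pot's origin: 98 mm with the plug in the mouth and the key resting on the rim, 86 mm fully home (lid x along pot x).
- lid_key (a point): Middle of the underside of the lid's key near its outer end, 86 mm from the lid's axis along lid +x, 12 mm above the plug's underside. The key is a block 16 mm wide (y) on the lid's +x side, z = 12 to 30 mm, reaching 92 mm from the lid's axis, so it sticks 14 mm out past the flange. With the key on the rim and the lid let go, the lid leans about 0.08 rad, key side up.
- nozzle: Loose grey suction nozzle, about 0.1 kg: a straight rigid tube 28 mm diameter and 200 mm long with a 36 mm diameter cuff on its last 12 mm at +x. Origin: on its axis at mid-length; x runs along the axis. It starts lying across the open pot on the rim (axis 136 mm above the bench), where it rolls if pushed.
- fish: Bystander: carved wooden fish, a round block 130 mm in diameter and 100 mm high with a crest handle at -x reaching 85 mm from its axis and 112 mm up. Loose, 0.7 kg. Origin: centre of its underside.
- gouge_can: Bystander: open metal can, 80 mm diameter and 95 mm high, with upright gouges whose handles reach 195 mm high. Loose, 0.6 kg. Origin: centre of its underside.
- mallet: Bystander: round wooden carver's mallet standing on its head, 76 mm diameter, handle upward to 200 mm high. Loose, 0.6 kg. Origin: centre of its underside.
Things that resemble listed ones, but are neither listed nor needed, are in the scene too. Several things have the shape of the lid; the one meant has the colours described above.

How it is judged:
By the outcome, as a careful person would: the job done as asked, in the order asked, and still so for the second after the job is handed in, with the robot touching nothing.
It also fails if it takes over 67 s, if anything falls off the work surface, if the arm or the gripper's body presses on something with over 40 N, if the wrist force passes 120 N, or if a joint passes its speed limit or range.

## Working session

There is one attempt and no reset: what is moved stays moved. The work goes in short steps, Python scripts to look and compute and a tool call to move; the robot and the scene stay as the last step left them, time stands still between calls to the robot, and variables do not carry over. Pictures are saved under pics/ and viewed, at most 10 in all, crops included, and the job is handed in when it is done.

Besides the shell and the picture viewer there is one more tool, called after "Emit:" as name([rows], argument=value, ...), one row to a line, values as JSON. jog_arm: Moves the arm, as the interface text tells. Its arguments: {"type":"object","properties":{"deltas":{"type":"array","items":{"type":"array","items":{"type":"number"}}},"fingers":{"type":"number"},"grip_force":{"type":"number"}},"required":["deltas"]}

```bash
mkdir -p pics; ls; python3 - <<'E'
from rig import *
import cv2,numpy as np
s=sense();print({k:np.round(v,3).tolist() for k,v in s.items()})
for n in("scene","top"):
    c=read_camera(n);cv2.imwrite(f"pics/{n}0.png",c["img"][:,:,::-1]);np.savez(f"{n}0.npz",**c)
    print(n,c["intrinsics"].round(1).tolist(),(-c["R"].T@c["t"]).round(3),c["R"].round(2).tolist())
E
```

```text
pics
{'clock': 0.0, 'qpos': [1.195, 0.343, 1.525, 0.0, 1.275, -0.146], 'qd': [-0.0, -0.001, -0.001, -0.001, 0.0, 0.0], 'joint_torque': [-0.001, -43.368, -24.601, -0.0, 0.008, -0.0], 'position': [0.119, 0.511, 0.248], 'tool_rot': [-3.14, -0.0, 2.912], 'contact_force': [0.643, 0.127, 0.253], 'moment': [-0.002, -0.07, 0.027], 'grasp_force': 0.0, 'grip_width': 0.998}
scene [[439.5, 0.0, 308.6], [0.0, 439.5, 201.8], [0.0, 0.0, 1.0]] [1.283 0.186 0.985] [[-0.41, 0.91, 0.01], [0.64, 0.29, -0.71], [-0.65, -0.29, -0.71]]
top [[500.8, 0.0, 326.0], [0.0, 500.8, 201.0], [0.0, 0.0, 1.0]] [ 0.2   -0.15   1.465] [[-0.09, -1.0, 0.0], [-0.98, 0.09, -0.2], [0.2, -0.02, -0.98]]
```

View pics/scene0.png

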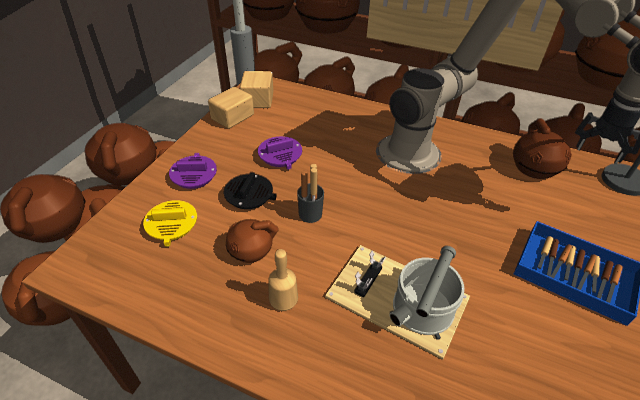

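View pics/top0.png

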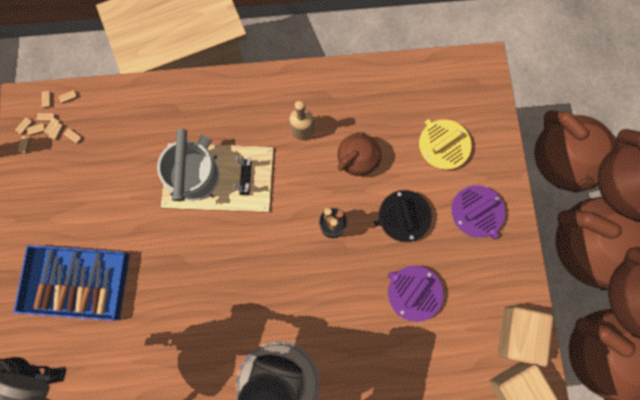

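The scene view shows the pot, nozzle and board at about (425,290) and the black lid at (250,190). In the top view the pot is at (187,168), the nozzle runs (182,135)-(179,195), the clips are at (245,176), the black lid is at (405,215) with its key at (378,222), and the inlet is at (205,143). Next I'll measure with the depth data.

```bash
cat > h.py <<'E'
import numpy as np,cv2
def cloud(c):
    K=c["intrinsics"];z=c["z_map"];v,u=np.mgrid[:400,:640]
    P=np.stack([(u-K[0,2])/K[0,0]*z,(v-K[1,2])/K[1,1]*z,z],-1)
    if "R" in c: P=(P-c["t"])@c["R"]
    P[z==0]=np.nan
    return P
def circ(p):
    for _ in range(4):
        A=np.c_[2*p,np.ones(len(p))];s=np.linalg.lstsq(A,(p**2).sum(1),rcond=None)[0]
        r=np.sqrt(s[2]+s[0]**2+s[1]**2);e=abs(np.hypot(*(p-s[:2]).T)-r);p=p[e<max(.004,np.median(e)*2)]
    return s[:2],r,len(p)
E
python3 - <<'E'
from h import *
for n in("top","scene"):
    c=dict(np.load(n+"0.npz"));P=cloud(c);im=c["img"].astype(int);X,Y,Z=P[...,0],P[...,1],P[...,2]
    hsv=cv2.cvtColor(c["img"],cv2.COLOR_RGB2HSV)
    tab=(X>.3)&(X<.7)&(abs(Y)<.3)
    print(n,"table z",np.nanpercentile(Z[tab],[5,25,50]).round(4))
    nearpot=np.zeros(Z.shape,bool)
    if n=="top": nearpot[120:215,150:280]=1
    else: nearpot[235:360,320:480]=1
    # nozzle
    m=nearpot&(Z>.138)&(Z<.17);p=P[m][:,:3]
    ctr=p.mean(0);w,V=np.linalg.eigh(np.cov(p[:,:2].T));d=V[:,1];t=(p[:,:2]-ctr[:2])@d
    print(" nozzle",m.sum(),ctr.round(4),"dir",d.round(3),"ends",(ctr[:2]+d*t.min()).round(3),(ctr[:2]+d*t.max()).round(3),"len",np.ptp(t).round(3),"ztop",np.percentile(p[:,2],98).round(4))
    for a in np.linspace(t.min(),t.max(),9)[:-1]:
        q=p[(t>=a)&(t<a+np.ptp(t)/8)];s=(q[:,:2]-ctr[:2])@V[:,0];print("   w",np.ptp(s).round(3),q[:,2].max().round(4),end="")
    m=nearpot&(Z>.117)&(Z<.127);print("\n rim",m.sum(),circ(P[m][:,:2]))
    # board
    m=nearpot&(hsv[...,1]<150)&(Z>.006)&(Z<.018)&(hsv[...,2]>110)
    print(" board",m.sum(),cv2.minAreaRect((P[m][:,:2]*1000).astype(np.float32)))
    m=nearpot&(Z>.03)&(Z<.08)&(hsv[...,2]<90); print(" clips",m.sum(),cv2.minAreaRect((P[m][:,:2]*1000).astype(np.float32)) if m.sum()>3 else 0)
    # black lid
    k=(im.max(-1)<60)&(Z>.008)&(Z<.08)
    b=np.zeros(Z.shape,bool)
    if n=="top": b[180:250,365:440]=1
    else: b[165:215,215:280]=1
    m=k&b&(Z>.02)&(Z<.04); c0=circ(P[m][:,:2]);p=P[m][:,:2]
    (cx,cy),r=cv2.minEnclosingCircle((p*1000).astype(np.float32));print(" lid",m.sum(),p.mean(0).round(4),"encl",cx,cy,r)
    f=k&b&(Z>.055);q=P[f];w,V=np.linalg.eigh(np.cov(q[:,:2].T));print(" fin",f.sum(),q.mean(0).round(4),V[:,1].round(3),np.ptp(q[:,:2]@V[:,1]).round(3),q[:,2].max().round(4))
    dd=np.hypot(*(p-q[:,:2].mean(0)).T);kk=p[dd>.081];print(" key",len(kk),kk.mean(0).round(4) if len(kk) else 0,dd.max().round(3))
    for nm,mn in(("can",(.6)),):pass
    m=(Z>.02)&(Z<.3)&(X>.2)&(X<1)&(Y<.45)&(Y>-.75)
    nl,L,st,_=cv2.connectedComponentsWithStats(m.astype(np.uint8))
    for i in range(1,nl):
        if st[i,4]>60:q=P[L==i];print("  obj",st[i,:4],np.nanmin(q,0).round(3),np.nanmax(q,0).round(3))
a=[cv2.resize(cv2.imread("pics/top0.png")[115:220,150:290],None,fx=4,fy=4,interpolation=cv2.INTER_CUBIC)]
b=cv2.resize(cv2.imread("pics/scene0.png")[235:360,320:480],None,fx=3,fy=3,interpolation=2)
cv2.imwrite("pics/c1.png",a[0])
E
```

```text
top table z [-0.0052 -0.0016  0.0016]
 nozzle 710 [0.6075 0.2101 0.1461] dir [-0.996  0.085] ends [0.712 0.201] [0.511 0.218] len 0.201 ztop 0.1533
   w 0.028 0.1521   w 0.024 0.1569   w 0.027 0.154   w 0.025 0.1533   w 0.027 0.1548   w 0.026 0.1529   w 0.027 0.1536   w 0.033 0.1586
 rim 308 (array([0.61160821, 0.2043765 ]), np.float64(0.07142082378692775), 275)
 board 4032 ((640.682373046875, 146.82911682128906), (389.6734619140625, 291.0337219238281), 84.77870178222656)
 clips 530 ((616.932861328125, 153.3424835205078), (157.76907348632812, 241.56964111328125), 0.017600050196051598)
 lid 1735 [ 0.431  -0.4067] encl 432.1910095214844 -399.0177001953125 84.08024597167969
 fin 218 [ 0.4309 -0.405   0.0648] [-0.989 -0.149] 0.095 0.0784
 key 12 [ 0.4189 -0.3206] 0.09
  obj [289 101  25  39] [ 0.693 -0.166  0.021] [ 0.759 -0.094  0.205]
  obj [419 120  52  50] [ 0.56 -0.63  0.02] [ 0.719 -0.474  0.071]
  obj [157 129  62  73] [0.51  0.128 0.02 ] [0.715 0.279 0.159]
  obj [337 133  44  44] [ 0.559 -0.354  0.031] [ 0.683 -0.222  0.114]
  obj [234 157  17  39] [0.536 0.024 0.02 ] [0.648 0.0
[... 1108 characters left out ...]
4234 -0.3257] 0.09
  obj [258 140  43  28] [ 0.201 -0.483  0.02 ] [ 0.289 -0.326  0.071]
  obj [169 153  48  34] [ 0.346 -0.696  0.021] [ 0.509 -0.54   0.068]
  obj [297 164  27  55] [ 0.387 -0.231  0.02 ] [ 0.468 -0.152  0.197]
  obj [223 172  53  36] [ 0.357 -0.484  0.021] [ 0.513 -0.313  0.07 ]
  obj [143 200  54  45] [ 0.563 -0.629  0.02 ] [ 0.724 -0.474  0.069]
  obj [226 219  52  43] [ 0.572 -0.348  0.02 ] [ 0.695 -0.219  0.115]
  obj [515 221  27  57] [0.214 0.404 0.02 ] [0.411 0.45  0.05 ]
  obj [390 245  74  93] [0.514 0.13  0.02 ] [0.72  0.283 0.156]
  obj [268 249  30  60] [ 0.705 -0.162  0.02 ] [ 0.773 -0.091  0.201]
  obj [354 250  32  46] [0.544 0.025 0.02 ] [0.651 0.079 0.08 ]
```

View pics/c1.png

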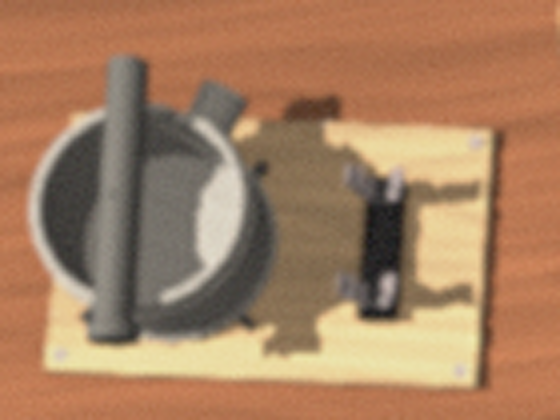

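The crop shows the nozzle with its cuff at the lower (robot) end, the inlet and notch at the upper right of the pot (about -35° from world x), and the clips over the black rail. The positions agree across both views to about 4 mm. Next I'll fly over the pot and refine them with the wrist camera.

```bash
cat >> h.py <<'E'
def tcp(s):
    from scipy.spatial.transform import Rotation as Ro
    return np.array(s["position"]),Ro.from_euler("xyz",s["tool_rot"]).as_matrix()
def plan(s,target,yawdeg=None):
    """translation in present tool axes (mm), then the turn about tool z (deg)"""
    p,R=tcp(s);d=R.T@(np.array(target)-p)*1000
    y=np.degrees(np.arctan2(R[1,0],R[0,0]));t=0 if yawdeg is None else -((yawdeg-y+180)%360-180)
    print("at",p.round(4),"yaw",y.round(2),"F",np.round(s["contact_force"],1),"-> tool mm",d.round(1),"turn",np.round(t,1),"rows",np.ceil(np.linalg.norm(d)/40))
E
python3 - <<'E'
from rig import *
from h import *
s=sense();plan(s,[.58,.17,.32],174.8);print(read_camera("wrist")["T_tool_cam"].round(3))
E
```

```text
at [0.1194 0.5109 0.2477] yaw 166.83 F [-1.1  0.5  1. ] -> tool mm [-526.1 -227.1  -72.1] turn -8.0 rows 15.0
[[ 0.    -0.965 -0.262  0.067]
 [ 1.     0.001 -0.001  0.   ]
 [ 0.001 -0.262  0.965 -0.125]
 [ 0.     0.     0.     1.   ]]
```

Emit:
jog_arm([
  [-35,-15,-5,0],
  [-35,-15,-5,0],
  [-35,-15,-5,0],
  [-35,-15,-5,0],
  [-35,-15,-5,0],
], fingers=0.6, grip_force=60)

```text
clock: 0.57
position: [0.2738, 0.397, 0.2734]
tool_rot: [-3.141, -0.0, 2.912]
contact_force: [0.4, 0.8, -0.7]
grip_width: 0.599
grasp_force: 0.0
```

Emit:
jog_arm([
  [-35,-15,-5,0],
  [-35,-15,-5,0],
  [-35,-15,-5,0],
  [-35,-15,-5,0],
  [-35,-15,-5,0],
])

```text
clock: 0.98
position: [0.4274, 0.284, 0.2984]
tool_rot: [-3.142, -0.0, 2.912]
contact_force: [0.9, 1.0, -0.2]
grip_width: 0.602
grasp_force: 0.0
```

Emit:
jog_arm([
  [-35,-15,-5,0],
  [-35,-15,-5,0],
  [-35,-15,-5,0],
  [-35,-15,-5,-4],
  [0,0,0,-4],
])

```text
clock: 1.4
position: [0.5535, 0.1906, 0.3179]
tool_rot: [-3.14, 0.002, 3.049]
contact_force: [-1.8, -0.9, -0.7]
grip_width: 0.601
grasp_force: 0.0
```

Emit:
jog_arm([
  [0,0,0,0],
  [0,0,0,0],
])

```text
clock: 1.57
position: [0.5486, 0.1951, 0.3177]
tool_rot: [-3.142, -0.002, 3.049]
contact_force: [-0.7, 0.1, 1.6]
grip_width: 0.598
grasp_force: 0.0
```

```bash
python3 - <<'E'
from rig import *
from h import *
s=sense();c=read_camera("wrist");p,R=tcp(s)
T=c["T_tool_cam"];c["R"]=(R@T[:3,:3]).T;c["t"]=-c["R"]@(R@T[:3,3]+p)
np.savez("w1.npz",**c);cv2.imwrite("pics/w1.png",c["img"][:,:,::-1]);plan(s,[.6,.2,.3],174.8);print(s["clock"],c["intrinsics"])
E
```

```text
at [0.5486 0.1951 0.3177] yaw 174.69 F [-0.7  0.1  1.6] -> tool mm [-50.8   9.7  17.6] turn -0.1 rows 2.0
1.5667 [[356.25909534   0.         324.77253394]
 [  0.         356.25909534 203.78194373]
 [  0.           0.           1.        ]]
```

View pics/w1.png

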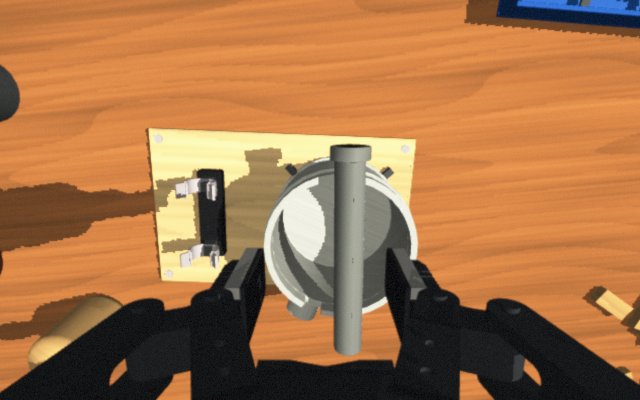

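The wrist view shows the nozzle from the cuff at (351,153) to the far end at (347,350), the rim centred near (341,235), the notch and inlet near (310,308), the clips at (197,188) and (200,255), and the board corners.

```bash
python3 - <<'E'
from h import *
c=dict(np.load("w1.npz"));P=cloud(c);X,Y,Z=P[...,0],P[...,1],P[...,2]
hsv=cv2.cvtColor(c["img"],cv2.COLOR_RGB2HSV)
b=np.zeros(Z.shape,bool);b[100:365,150:420]=1
near=b&~((np.mgrid[:400,:640][0]>245)&((np.mgrid[:400,:640][1]<262)|(np.mgrid[:400,:640][1]>388)))
m=near&(Z>.138)&(Z<.16)&(X<.735)
nl,L,st,_=cv2.connectedComponentsWithStats(m.astype(np.uint8));i=1+st[1:,4].argmax();m=L==i
p=P[m];w,V=np.linalg.eigh(np.cov(p[:,:2].T));d=V[:,1];t=p[:,:2]@d
e0,e1=np.percentile(t,[.3,99.7]);n=V[:,0];off=p[:,:2]@n
print("nozzle",m.sum(),"mid",(d*(e0+e1)/2+n*(off.min()+off.max())/2).round(4),"mean",p.mean(0).round(4),"ang",np.degrees(np.arctan2(d[1],d[0])).round(2),"len",(e1-e0).round(4),"ztop",np.percentile(p[:,2],[50,90]).round(4))
mid=p[abs(t-(e0+e1)/2)<.04];o=mid[:,:2]@n;print(" body mid",(d*(e0+e1)/2+n*(o.min()+o.max())/2).round(4),np.ptp(o).round(4))
m=near&(Z>.118)&(Z<.126);q=P[m][:,:2];r=circ(q);print("rim",m.sum(),r)
a=np.degrees(np.arctan2(*(q-r[0]).T[::-1]));rr=np.hypot(*(q-r[0]).T);a=a[abs(rr-.071)<.006]
h=np.histogram(a,np.arange(-180,181,3))[0];print({int(k):int(v) for k,v in zip(range(-180,180,3),h) if k>-75 and k<40})
# stub: points z 50-90mm+12, outside wall
m=near&(Z>.06)&(Z<.095);q=P[m][:,:2]-r[0];rr=np.hypot(*q.T);k=(rr>.08)&(rr<.113);A=np.degrees(np.arctan2(q[k,1],q[k,0]));A=A[abs(A+35)<35];print("stub",len(A),A.mean().round(1),np.percentile(A,[2,98]))
m=near&(hsv[...,0]>14)&(hsv[...,0]<35)&(hsv[...,1]<170)&(Z>.006)&(Z<.018);print("board",m.sum(),cv2.minAreaRect((P[m][:,:2]*1000).astype(np.float32)))
m=near&(Z>.045)&(Z<.09)&(Y<.10);q=P[m];
from scipy.cluster.vq import kmeans2
cc,l=kmeans2(q[:,:2],2,seed=1,minit="++");
for j in(0,1):
    z=q[l==j];print("clip",len(z),cv2.minAreaRect((z[:,:2]*1000).astype(np.float32)),z[:,2].max().round(4))
m=near&(hsv[...,2]<60)&(Z>.02)&(Z<.05)&(Y<.1);q=P[m];print("rail",m.sum(),cv2.minAreaRect((q[:,:2]*1000).astype(np.float32)),np.percentile(q[:,2],[10,50,90]))
cv2.imwrite("pics/w1n.png",cv2.resize(c["img"][225:335,250:430,::-1],None,fx=4,fy=4,interpolation=2))
E
```

```text
nozzle 6211 mid [0.6133 0.2106] mean [0.6034 0.2113 0.1468] ang 174.85 len 0.199 ztop [0.1474 0.1496]
 body mid [0.6133 0.211 ] 0.0268
rim 2083 (array([0.61402786, 0.20387102]), np.float64(0.0708814974972238), 2078)
{-72: 23, -69: 28, -66: 25, -63: 25, -60: 23, -57: 24, -54: 26, -51: 26, -48: 26, -45: 22, -42: 25, -39: 19, -36: 0, -33: 0, -30: 0, -27: 0, -24: 0, -21: 24, -18: 23, -15: 25, -12: 17, -9: 0, -6: 0, -3: 0, 0: 0, 3: 0, 6: 0, 9: 0, 12: 14, 15: 26, 18: 26, 21: 26, 24: 23, 27: 24, 30: 25, 33: 23, 36: 2, 39: 0}
stub 414 -29.3 [-38.36130487 -20.21878112]
board 19716 ((604.9694213867188, 134.5160675048828), (320.0450439453125, 199.74171447753906), 82.3890151977539)
clip 494 ((554.123046875, 55.64994430541992), (41.62238311767578, 17.979198455810547), 82.83670806884766) 0.0781
clip 11 ((625.5978393554688, 44.514747619628906), (26.766382217407227, 1.497793436050415), 83.39155578613281) 0.0486
rail 1505 ((586.9262084960938, 52.44137191772461), (28.93838119506836, 95.64897918701172), 81.79095458984375) [0.02558723 0.02729277 0.02892782]
```

View pics/w1n.png

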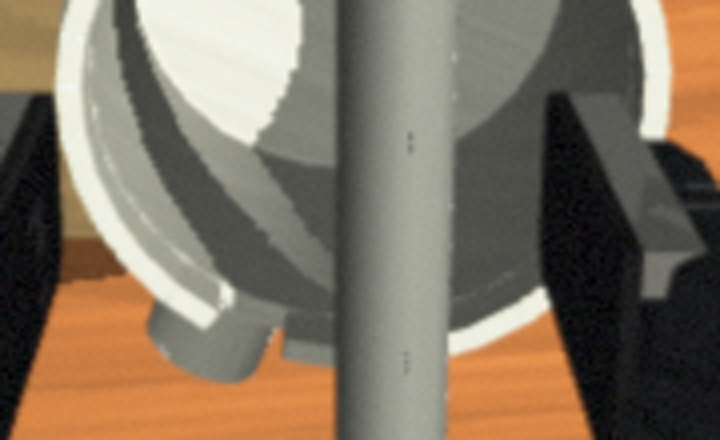

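Notch angle is -29.2° (the rim gap and the stub agree). The board gives the pot centre and clip positions within 0.5 mm, so the seat is at (0.5937, 0.0503). Now I'll grasp the nozzle.

Emit:
jog_arm([
  [-31,11,10,0],
  [-32,11,20,0],
  [0,0,30,0],
  [0,0,35,0],
  [0,0,35,0],
])

```text
clock: 2.03
position: [0.6129, 0.2129, 0.187]
tool_rot: [3.141, 0.0, 3.052]
contact_force: [-0.1, 1.4, -0.5]
grip_width: 0.597
grasp_force: 0.0
```

Emit:
jog_arm([
  [0,0,25,0],
  [0,0,15,0],
  [0,0,10,0],
  [0,0,0,0],
])

```text
clock: 2.37
position: [0.6118, 0.2122, 0.1362]
tool_rot: [-3.141, -0.004, 3.052]
contact_force: [0.4, -1.5, 0.2]
grip_width: 0.602
grasp_force: 0.0
```

```bash
python3 - <<'E'
from rig import *
from h import *
plan(sense(),[.6133,.211,.138],174.85)
E
```

```text
at [0.6118 0.2122 0.1362] yaw 174.86 F [ 0.4 -1.5  0.2] -> tool mm [-1.6 -1.1 -1.8] turn 0.0 rows 1.0
```

Emit:
jog_arm([
  [-1.5,-1,-2,0],
  [0,0,0,0],
  [0,0,0,0],
  [0,0,0,0],
  [0,0,0,0],
], fingers=0)

```text
clock: 2.78
position: [0.6161, 0.2106, 0.1427]
tool_rot: [3.14, 0.004, 3.051]
contact_force: [-0.7, 0.4, 7.4]
grip_width: 0.306
grasp_force: 59.3
```

Emit:
jog_arm([
  [0,0,0,0],
  [0,0,0,0],
])

```text
clock: 2.95
position: [0.6161, 0.2106, 0.1427]
tool_rot: [3.14, 0.004, 3.051]
contact_force: [-0.4, 0.5, 6.5]
grip_width: 0.307
grasp_force: 59.3
```

Emit:
jog_arm([
  [0,0,-10,0],
  [0,0,-20,0],
  [0,0,-20,0],
  [0,0,-10,0],
  [0,0,0,0],
])

```text
clock: 3.37
position: [0.6162, 0.2105, 0.2038]
tool_rot: [3.14, 0.005, 3.051]
contact_force: [1.3, -0.7, -0.6]
grip_width: 0.306
grasp_force: 59.1
```

```bash
python3 - <<'E'
from rig import *
from h import *
s=sense();plan(s,[.5937,.0503,.15],172.4);print(s["grip_width"])
c=read_camera("wrist");p,R=tcp(s)
T=c["T_tool_cam"];c["R"]=(R@T[:3,:3]).T;c["t"]=-c["R"]@(R@T[:3,3]+p)
P=cloud(c)-p;P=P@R   # tool coords
np.savez("w2.npz",**c)
cv2.imwrite("pics/w2.png",c["img"][:,:,::-1])
m=(abs(P[...,1])<.025)&(abs(P[...,2])<.02)&(abs(P[...,0])<.13);m[:,:250]=0;m[:,400:]=0
q=P[m];print(m.sum(),[np.percentile(q[:,i],[.5,50,99.5]).round(4).tolist() for i in range(3)])
for a in np.arange(-.11,.11,.02):
    k=q[(q[:,0]>=a)&(q[:,0]<a+.02)]
    if len(k)>5:print(a.round(2),len(k),k[:,1].min().round(4),k[:,1].max().round(4),k[:,2].min().round(4))
E
```

```text
at [0.6162 0.2105 0.2038] yaw 174.83 F [ 1.3 -0.7 -0.6] -> tool mm [   8.3 -161.7   53.4] turn 2.4 rows 5.0
0.30554585209485424
30193 [[-0.0308, 0.0423, 0.0977], [-0.0228, -0.0, 0.0229], [-0.0197, -0.005, 0.0098]]
-0.05 249 -0.0137 0.014 -0.0068
-0.03 2813 -0.0152 0.0154 -0.0199
-0.01 4619 -0.025 0.025 -0.02
0.01 4999 -0.0196 0.0199 -0.02
0.03 4039 -0.0139 0.0139 -0.0082
0.05 4609 -0.0138 0.014 -0.0081
0.07 5761 -0.0175 0.0178 -0.0116
0.09 3104 -0.018 0.018 -0.0126
```

View pics/w2.png

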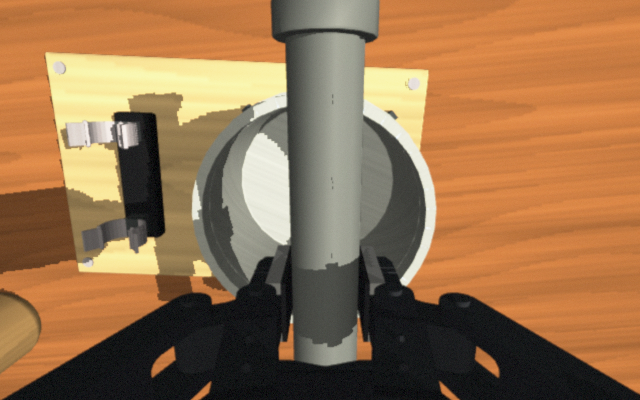

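The nozzle is gripped and centred between the pads, and the pot and clips below are undisturbed. I'll check the axial offset from the cuff shoulder and plan the carry.

```bash
python3 - <<'E'
from rig import *
from h import *
s=sense();c=dict(np.load("w2.npz"));p,R=tcp(s);P=(cloud(c)-p)@R
for u in (320,328,336):
  print([(round(P[v,u,0]*1e3,1),round(P[v,u,2]*1e3,1)) for v in (0,10,20,28,32,36,40,44,52)])
plan(s,[.5965,.0499,.2038],172.4)
E
```

```text
[(np.float64(96.3), np.float64(-11.7)), (np.float64(93.7), np.float64(-11.5)), (np.float64(90.9), np.float64(-12.3)), (np.float64(88.8), np.float64(-11.9)), (np.float64(88.4), np.float64(-8.2)), (np.float64(87.4), np.float64(-7.8)), (np.float64(86.2), np.float64(-8.2)), (np.float64(84.9), np.float64(-9.1)), (np.float64(82.8), np.float64(-7.9))]
[(np.float64(96.1), np.float64(-12.5)), (np.float64(93.3), np.float64(-13.4)), (np.float64(90.8), np.float64(-12.8)), (np.float64(89.0), np.float64(-11.1)), (np.float64(88.4), np.float64(-8.3)), (np.float64(87.3), np.float64(-8.1)), (np.float64(86.2), np.float64(-8.5)), (np.float64(85.2), np.float64(-7.4)), (np.float64(82.7), np.float64(-9.0))]
[(np.float64(96.3), np.float64(-11.6)), (np.float64(93.9), np.float64(-10.9)), (np.float64(91.0), np.float64(-12.1)), (np.float64(89.1), np.float64(-10.5)), (np.float64(88.7), np.float64(-7.0)), (np.float64(87.5), np.float64(-7.3)), (np.float64(86.4), np.float64(-6.9)), (np.float64(85.0), np.float64(-8.5)), (np.float64(82.9), np.float64(-7.3))]
at [0.6155 0.2103 0.2017] yaw 174.83 F [-0.1 -0.1 -1.8] -> tool mm [   4.4 -161.5   -2.2] turn 2.4 rows 5.0
```

Emit:
jog_arm([
  [1,-30,0,0],
  [2,-38,0,0],
  [2,-38,0,0],
  [1,-35,0,0],
  [0,-20,0,2.4],
])

```text
clock: 3.83
position: [0.5931, 0.0471, 0.1988]
tool_rot: [-3.14, -0.003, 3.008]
contact_force: [0.1, -0.1, -1.2]
grip_width: 0.304
grasp_force: 59.2
```

Emit:
jog_arm([
  [0,0,25,0],
  [0,0,35,0],
  [0,0,20,0],
  [0,0,0,0],
  [0,0,0,0],
])

```text
clock: 4.25
position: [0.5934, 0.0504, 0.1187]
tool_rot: [-3.141, -0.004, 3.009]
contact_force: [-0.3, -0.1, -0.2]
grip_width: 0.306
grasp_force: 59.2
```

```bash
python3 - <<'E'
from rig import *
from h import *
for i in range(3):
  s=sense();plan(s,[.5945,.0502,.063],172.4)
  c=read_camera("wrist")
p,R=tcp(s)
T=c["T_tool_cam"];c["R"]=(R@T[:3,:3]).T;c["t"]=-c["R"]@(R@T[:3,3]+p)
P=cloud(c);hsv=cv2.cvtColor(c["img"],cv2.COLOR_RGB2HSV)
cv2.imwrite("pics/w3.png",c["img"][:,:,::-1])
Q=(P-p)@R
m=(abs(Q[...,1])<.02)&(Q[...,2]<.012)&(Q[...,2]>-.02)&(Q[...,0]>.03)&(Q[...,0]<.08)
q=P[m];w,V=np.linalg.eigh(np.cov(q[:,:2].T));print("noz ang",np.degrees(np.arctan2(V[1,1],V[0,1])),"top z in tool",np.percentile(Q[m][:,2],3),"ymid",(Q[m][:,1].min()+Q[m][:,1].max())/2)
m=(hsv[...,0]>14)&(hsv[...,0]<35)&(hsv[...,1]<170)&(P[...,2]>.006)&(P[...,2]<.018)&(abs(P[...,0]-.6)<.13)&(abs(P[...,1]-.13)<.19)
print("board",cv2.minAreaRect((P[m][:,:2]*1000).astype(np.float32)))
E
```

```text
at [0.5934 0.0504 0.1187] yaw 172.43 F [-0.3 -0.1 -0.2] -> tool mm [-1.3 -0.1 55.7] turn 0.0 rows 2.0
at [0.5946 0.0505 0.1204] yaw 172.44 F [ 0.   0.1 -1. ] -> tool mm [ 0.  -0.3 57.4] turn 0.0 rows 2.0
at [0.5952 0.0505 0.1214] yaw 172.45 F [ 0.6  0.1 -0.9] -> tool mm [ 0.8 -0.4 58.4] turn 0.0 rows 2.0
noz ang 172.48360415045343 top z in tool -0.007126433868762843 ymid -4.589772691965255e-06
board ((603.2095336914062, 121.45323944091797), (293.8496398925781, 199.39996337890625), 82.51737213134766)
```

View pics/w3.png

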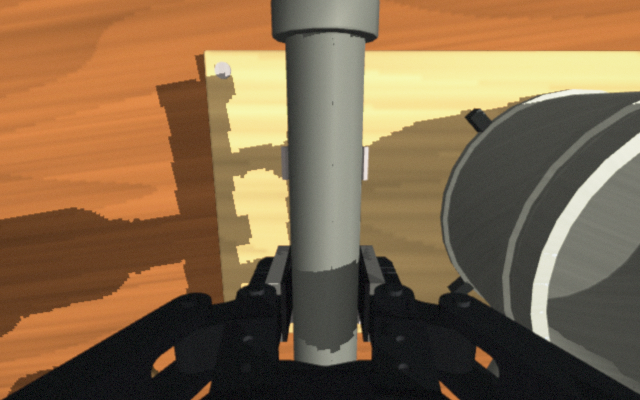

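The nozzle is aligned: one clip's lips are visible equally either side of the tube at (285,162) and (365,162). Pressing down gradually.

Emit:
jog_arm([
  [0,0,15,0],
  [0,0,10,0],
  [0,0,8,0],
  [0,0,6,0],
  [0,0,5,0],
])

```text
clock: 4.82
position: [0.5956, 0.0504, 0.0778]
tool_rot: [3.141, 0.003, 3.01]
contact_force: [-3.1, 0.2, 14.9]
grip_width: 0.306
grasp_force: 60.7
```

Emit:
jog_arm([
  [0,0,4,0],
  [0,0,4,0],
  [0,0,3,0],
  [0,0,0,0],
])

```text
clock: 5.15
position: [0.5952, 0.0503, 0.0654]
tool_rot: [3.141, 0.002, 3.01]
contact_force: [2.9, -0.7, -0.8]
grip_width: 0.304
grasp_force: 59.1
```

Emit:
jog_arm([
  [0,0,2,0],
  [0,0,2,0],
  [0,0,0,0],
])

```text
clock: 5.4
position: [0.595, 0.0504, 0.0636]
tool_rot: [3.142, 0.002, 3.01]
contact_force: [-3.8, -0.1, 16.1]
grip_width: 0.302
grasp_force: 61.3
```

Emit:
jog_arm([
  [0,0,0,0],
  [0,0,0,0],
], fingers=0.5)

```text
clock: 5.57
position: [0.5944, 0.0506, 0.0615]
tool_rot: [3.141, -0.0, 3.01]
contact_force: [-0.4, -0.1, -2.1]
grip_width: 0.502
grasp_force: 0.0
```

Emit:
jog_arm([
  [0,0,0,0],
  [0,0,-10,0],
  [0,0,-30,0],
  [0,0,-40,0],
  [0,0,-40,0],
])

```text
clock: 5.98
position: [0.5937, 0.0505, 0.1822]
tool_rot: [-3.141, -0.003, 3.01]
contact_force: [1.7, -0.1, -0.3]
grip_width: 0.504
grasp_force: 0.0
```

Emit:
jog_arm([
  [0,0,-40,0],
  [0,0,-40,0],
  [0,0,-20,0],
  [0,0,0,0],
])

```text
clock: 6.32
position: [0.5963, 0.0505, 0.288]
tool_rot: [3.141, 0.011, 3.01]
contact_force: [0.1, 0.0, -0.1]
grip_width: 0.5
grasp_force: 0.0
```

```bash
python3 - <<'E'
from rig import *
from h import *
s=sense();c=read_camera("wrist");p,R=tcp(s)
T=c["T_tool_cam"];c["R"]=(R@T[:3,:3]).T;c["t"]=-c["R"]@(R@T[:3,3]+p)
P=cloud(c);cv2.imwrite("pics/w4.png",c["img"][:,:,::-1])
Q=P-[.5937,.0503,0]
m=(abs(Q[...,1])<.025)&(Q[...,2]<.09)&(Q[...,2]>.058)&(abs(Q[...,0])<.12)
m2=m&(abs(Q[...,0])<.03);q=P[m2]
if len(q):
  w,V=np.linalg.eigh(np.cov(q[:,:2].T));print(m2.sum(),"centre",q.mean(0).round(4),"top",np.percentile(q[:,2],[50,90,97]).round(4),"y extent",q[:,1].min().round(4),q[:,1].max().round(4))
q=P[m]
for a in(-.09,-.06,-.02,.02,.06):
  k=q[abs(q[:,0]-.5937-a)<.008];print(a,len(k),np.percentile(k[:,2],90).round(4) if len(k) else 0)
plan(s,[.47,-.36,.3],187.5)
E
```

```text
1655 centre [0.5933 0.0503 0.0675] top [0.0683 0.0703 0.071 ] y extent 0.0255 0.075
-0.09 596 0.0741
-0.06 507 0.0704
-0.02 451 0.0703
0.02 421 0.0703
0.06 370 0.0703
at [0.5963 0.0505 0.288 ] yaw 172.44 F [ 0.1  0.  -0.1] -> tool mm [  71.1 -423.5  -13.2] turn -15.1 rows 11.0
```

View pics/w4.png

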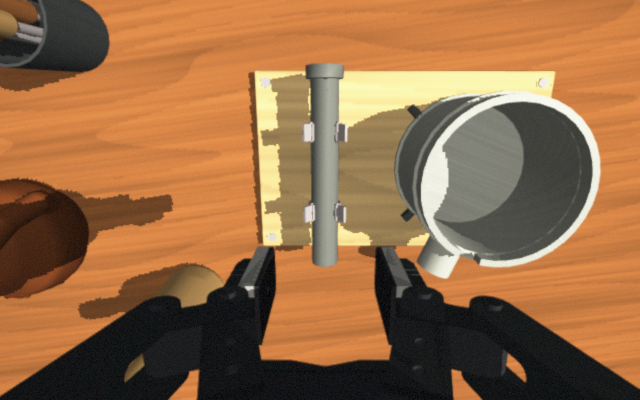

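The nozzle is seated: its top is level at 70-71 mm along the whole length, lying in both clips. On to the lid.

Emit:
jog_arm([
  [11,-36,0,0],
  [11,-36,0,0],
  [11,-36,0,0],
  [11,-36,0,0],
  [11,-36,0,0],
])

```text
clock: 6.78
position: [0.5145, -0.1217, 0.2796]
tool_rot: [3.141, -0.003, 3.01]
contact_force: [0.6, 0.1, -0.4]
grip_width: 0.498
grasp_force: 0.0
```

Emit:
jog_arm([
  [11,-36,0,0],
  [11,-36,0,0],
  [11,-36,0,0],
  [11,-36,0,0],
  [11,-36,0,0],
])

```text
clock: 7.2
position: [0.4364, -0.2929, 0.2797]
tool_rot: [3.14, -0.003, 3.01]
contact_force: [-0.1, -0.5, 0.3]
grip_width: 0.499
grasp_force: 0.0
```

Emit:
jog_arm([
  [11,-36,0,0],
  [11,-36,0,0],
  [11,-36,0,-5],
  [0,0,0,-5],
  [0,0,0,-5],
])

```text
clock: 7.62
position: [0.3892, -0.3961, 0.279]
tool_rot: [3.138, -0.002, -3.011]
contact_force: [0.2, 0.9, -0.8]
grip_width: 0.5
grasp_force: 0.0
```

Emit:
jog_arm([
  [0,0,0,0],
  [0,0,0,0],
  [0,0,0,0],
])

```text
clock: 7.87
position: [0.3911, -0.3941, 0.2805]
tool_rot: [3.14, -0.001, -3.014]
contact_force: [0.8, 0.8, 0.6]
grip_width: 0.502
grasp_force: 0.0
```

```bash
python3 - <<'E'
from rig import *
from h import *
s=sense();c=read_camera("wrist");p,R=tcp(s)
T=c["T_tool_cam"];c["R"]=(R@T[:3,:3]).T;c["t"]=-c["R"]@(R@T[:3,3]+p)
P=cloud(c);cv2.imwrite("pics/w5.png",c["img"][:,:,::-1]);np.savez("w5.npz",**c)
X,Y,Z=P[...,0],P[...,1],P[...,2]
b=(np.hypot(X-.434,Y+.401)<.11)
f=b&(Z>.058)&(Z<.075)
q=P[f][:,:2]
print("fin rect",f.sum(),cv2.minAreaRect((q*1000).astype(np.float32)),np.median(P[f][:,2]))
m=b&(Z>.024)&(Z<.037);r=circ(P[m][:,:2]);print("flange fit of all",r)
# edge pts by contour
M=(b&(Z>.022)&(Z<.075)).astype(np.uint8)
ct=max(cv2.findContours(M,0,1)[0],key=cv2.contourArea)[:,0];e=P[ct[:,1],ct[:,0]];e=e[(e[:,2]<.037)][:,:2];r=circ(e);print("edge",r)
k=P[m][:,:2];d=np.hypot(*(k-r[0]).T);k=k[(d>.080)&(d<.094)]-r[0];print("key",len(k),np.degrees(np.arctan2(*k.mean(0)[::-1])).round(2))
plan(s,[*r[0],.06],None)
E
```

```text
fin rect 1585 ((432.4689636230469, -407.3673400878906), (94.01924133300781, 18.064294815063477), 8.579833030700684) 0.06471472417781203
flange fit of all (array([ 0.43253737, -0.40662636]), np.float64(0.06327158049618042), 8967)
edge (array([ 0.43305154, -0.40710875]), np.float64(0.07695911980418864), 367)
key 151 98.99
at [ 0.3911 -0.3941  0.2805] yaw -172.67 F [0.8 0.8 0.6] -> tool mm [-40.1 -18.6 220.4] turn 0 rows 6.0
```

View pics/w5.png

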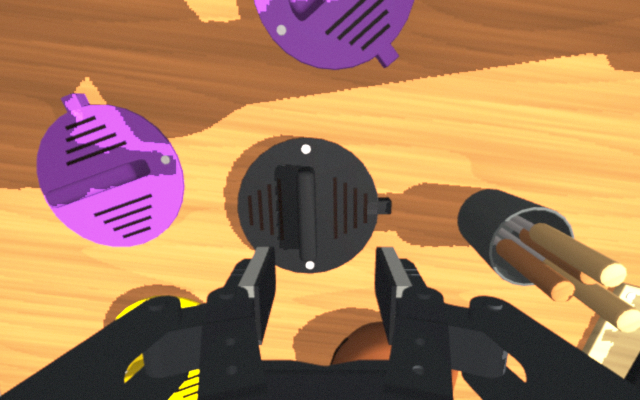

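The wrist view shows the black lid with its flange centred near (308,205), key at (385,205), and the can clear to the right. Lid at (0.433, -0.407), yaw 98.7°. Grasping the fin.

Emit:
jog_arm([
  [-20,-9,20,0],
  [-20,-9.5,35,0],
  [0,0,40,-1.4],
  [0,0,40,0],
  [0,0,35,0],
], grip_force=90)

```text
clock: 8.33
position: [0.4333, -0.4066, 0.1087]
tool_rot: [3.14, -0.001, -2.987]
contact_force: [-0.6, -0.5, 0.3]
grip_width: 0.498
grasp_force: 0.0
```

Emit:
jog_arm([
  [0,0,25,0],
  [0,0,18,0],
  [0,0,7,0],
  [0,0,5,0],
  [0,0,0,0],
])

```text
clock: 8.75
position: [0.4334, -0.4076, 0.0561]
tool_rot: [3.141, -0.0, -2.988]
contact_force: [-0.1, -0.3, -0.3]
grip_width: 0.498
grasp_force: 0.0
```

```bash
python3 - <<'E'
from rig import *
from h import *
plan(sense(),[.433,-.4072,.054],-171.3)
E
```

```text
at [ 0.4334 -0.4076  0.0561] yaw -171.17 F [-0.1 -0.3 -0.3] -> tool mm [0.3 0.5 2.1] turn 0.1 rows 1.0
```

Emit:
jog_arm([
  [0,0,2,0],
  [0,0,0,0],
  [0,0,0,0],
  [0,0,0,0],
  [0,0,0,0],
], fingers=0)

```text
clock: 9.17
position: [0.4337, -0.4083, 0.0557]
tool_rot: [-3.14, 0.001, -2.988]
contact_force: [-0.4, 2.0, 6.6]
grip_width: 0.193
grasp_force: 88.9
```

Emit:
jog_arm([
  [0,0,0,0],
  [0,0,-5,0],
  [0,0,-15,0],
  [0,0,-30,0],
  [0,0,-40,0],
])

```text
clock: 9.58
position: [0.4316, -0.4061, 0.1421]
tool_rot: [3.135, -0.004, -2.988]
contact_force: [0.4, -0.6, -3.7]
grip_width: 0.195
grasp_force: 88.2
```

Emit:
jog_arm([
  [0,0,-40,0],
  [0,0,-40,0],
  [0,0,-35,0],
  [0,0,-15,0],
  [0,0,0,0],
])

```text
clock: 10.0
position: [0.434, -0.4089, 0.279]
tool_rot: [-3.134, 0.004, -2.987]
contact_force: [0.2, -0.5, -3.6]
grip_width: 0.194
grasp_force: 88.6
```

```bash
python3 - <<'E'
from rig import *
from h import *
s=sense();c=read_camera("wrist");p,R=tcp(s)
T=c["T_tool_cam"];K=c["intrinsics"];z=c["z_map"];v,u=np.mgrid[:400,:640]
P=np.stack([(u-K[0,2])/K[0,0]*z,(v-K[1,2])/K[1,1]*z,z],-1)@T[:3,:3].T+T[:3,3]
np.savez("w6.npz",P=P,img=c["img"]);cv2.imwrite("pics/w6.png",c["img"][:,:,::-1])
X,Y,Z=P[...,0],P[...,1],P[...,2]
g=(z>0)&(np.hypot(X,Y)<.1)&(X>-.02)
h=np.histogram(Z[g],np.arange(-.03,.06,.003));print(dict(zip((h[1][:-1]*1e3).round().astype(int).tolist(),h[0].tolist())))
m=g&(Z>.012)&(Z<.036)&(X>0.02)
A=np.c_[X[m],Y[m],np.ones(m.sum())];co=np.linalg.lstsq(A,Z[m],rcond=None)[0];print("flange plane",co.round(4))
M=(g&(Z>-.03)&(Z<.04)).astype(np.uint8);ct=max(cv2.findContours(M,0,1)[0],key=cv2.contourArea)[:,0];e=P[ct[:,1],ct[:,0]];e=e[(e[:,2]>.01)&(np.hypot(e[:,0],e[:,1])>.06)&(e[:,0]>.01)][:,:2];r=circ(e);print("edge",r)
k=np.c_[X[m],Y[m]];d=np.hypot(*(k-r[0]).T);kk=k[(d>.08)&(d<.094)]-r[0];print("key",len(kk),np.degrees(np.arctan2(*kk.mean(0)[::-1])) if len(kk) else 0)
f=g&(Z<.002)&(Z>-.016)&(abs(Y)<.02)&(X>.02);print("fin",f.sum(),cv2.minAreaRect((P[f][:,:2]*1e3).astype(np.float32)) if f.sum() else 0, np.median(Z[f]))
plan(s,[.614,.2039,p[2]],-29.2+90)
print(s["grip_width"],s["moment"])
E
```

```text
{-30: 1146, -27: 564, -24: 249, -21: 852, -18: 246, -15: 222, -12: 5282, -9: 3489, -6: 624, -3: 263, 0: 252, 3: 216, 6: 196, 9: 162, 12: 69, 15: 40, 18: 36, 21: 38, 24: 45498, 27: 6005, 30: 59, 33: 49, 36: 42, 39: 34, 42: 8, 45: 0, 48: 0, 51: 0, 54: 0}
flange plane [-0.0001 -0.0001  0.0262]
edge (array([0.0001194 , 0.00030892]), np.float64(0.07703404685315468), 456)
key 0 0
fin 4117 ((33.936744689941406, 0.30356407165527344), (18.057554244995117, 27.841943740844727), 89.7542953491211) -0.009071539572306539
at [ 0.434  -0.4089  0.279 ] yaw -171.17 F [ 0.2 -0.5 -3.6] -> tool mm [-271.9  577.9   -3. ] turn 128.0 rows 16.0
0.1936145034022675 [-0.02000013 -0.05285448 -0.02305192]
```

View pics/w6.png

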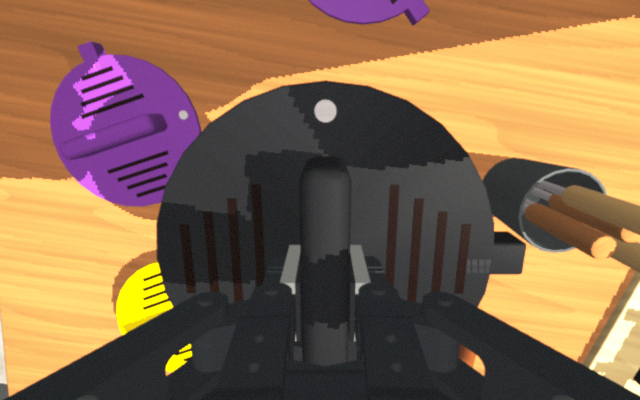

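The lid is held level and centred (within 0.3 mm), key along tool +y. I'll carry it over the pot.

Emit:
jog_arm([
  [-9,18,0,0],
  [-15,32,0,0],
  [-17,36,0,0],
  [-17,36,0,0],
  [-17,36,0,0],
])

```text
clock: 10.47
position: [0.4821, -0.238, 0.2712]
tool_rot: [3.138, -0.004, -2.988]
contact_force: [0.7, 0.2, -3.8]
grip_width: 0.192
grasp_force: 88.6
```

Emit:
jog_arm([
  [-17,36,0,0],
  [-17,36,0,0],
  [-17,36,0,0],
  [-17,36,0,0],
  [-17,36,0,0],
])

```text
clock: 10.88
position: [0.5384, -0.0471, 0.2715]
tool_rot: [3.14, -0.005, -2.988]
contact_force: [1.2, -0.8, -3.5]
grip_width: 0.196
grasp_force: 88.6
```

Emit:
jog_arm([
  [-17,36,0,0],
  [-17,36,0,0],
  [-17,36,0,0],
  [-17,36,0,0],
  [-17,36,0,0],
])

```text
clock: 11.3
position: [0.5948, 0.1435, 0.2711]
tool_rot: [3.141, -0.005, -2.987]
contact_force: [1.7, -0.3, -3.0]
grip_width: 0.192
grasp_force: 88.5
```

Emit:
jog_arm([
  [-15,32,0,0],
  [-9,20,0,0],
  [-3,8,0,4],
  [0,0,0,7],
  [0,0,0,7],
])

```text
clock: 11.72
position: [0.6121, 0.206, 0.2703]
tool_rot: [-3.139, -0.006, 2.978]
contact_force: [0.8, -0.0, -4.8]
grip_width: 0.194
grasp_force: 88.7
```

Emit:
jog_arm([
  [0,0,0,7],
  [0,0,0,7],
  [0,0,0,7],
  [0,0,0,7],
  [0,0,0,7],
])

```text
clock: 12.13
position: [0.6121, 0.2048, 0.2707]
tool_rot: [-3.137, -0.003, 2.365]
contact_force: [0.3, -0.6, -3.5]
grip_width: 0.196
grasp_force: 88.6
```

Emit:
jog_arm([
  [0,0,0,7],
  [0,0,0,7],
  [0,0,0,7],
  [0,0,0,7],
  [0,0,0,7],
])

```text
clock: 12.55
position: [0.6122, 0.2048, 0.2707]
tool_rot: [-3.136, 0.0, 1.754]
contact_force: [-0.5, 0.6, -3.5]
grip_width: 0.196
grasp_force: 88.6
```

Emit:
jog_arm([
  [0,0,0,7],
  [0,0,0,7],
  [0,0,0,4],
  [0,0,0,0],
  [0,0,0,0],
])

```text
clock: 12.97
position: [0.6125, 0.2049, 0.2717]
tool_rot: [-3.137, 0.001, 1.448]
contact_force: [-0.4, 0.6, -3.2]
grip_width: 0.196
grasp_force: 88.6
```

```bash
python3 - <<'E'
from rig import *
from h import *
for i in range(3):
  s=sense();plan(s,[.614,.2039,.17],60.8+18);read_camera("top")
c=read_camera("wrist");p,R=tcp(s);T=c["T_tool_cam"];K=c["intrinsics"];z=c["z_map"];v,u=np.mgrid[:400,:640]
P=np.stack([(u-K[0,2])/K[0,0]*z,(v-K[1,2])/K[1,1]*z,z],-1)@T[:3,:3].T+T[:3,3]
X,Y,Z=P[...,0],P[...,1],P[...,2];g=(z>0)&(np.hypot(X,Y)<.1)&(X>.02)&(Z>.012)&(Z<.036)
A=np.c_[X[g],Y[g],np.ones(g.sum())];print("flange",np.linalg.lstsq(A,Z[g],rcond=None)[0].round(4),s["clock"])
E
```

```text
at [0.6125 0.2049 0.2717] yaw 82.97 F [-0.4  0.6 -3.2] -> tool mm [ -0.6   2.1 101.7] turn 4.2 rows 3.0
at [0.6126 0.2049 0.2723] yaw 82.97 F [ 0.1  0.1 -3.1] -> tool mm [ -0.7   1.8 102.2] turn 4.2 rows 3.0
at [0.6128 0.205  0.2728] yaw 82.95 F [ 0.3 -0.  -3.1] -> tool mm [ -0.8   1.6 102.8] turn 4.2 rows 3.0
flange [ 0.0008 -0.0001  0.0262] 13.0667
```

Emit:
jog_arm([
  [-1,1.5,20,4],
  [0,0,35,0],
  [0,0,20,0],
  [0,0,6,0],
  [0,0,0,0],
])

```text
clock: 13.58
position: [0.6137, 0.2037, 0.1914]
tool_rot: [-3.138, 0.001, 1.376]
contact_force: [0.6, -1.0, -3.2]
grip_width: 0.192
grasp_force: 88.4
```

Emit:
jog_arm([
  [0,0,0,0],
  [0,0,0,0],
  [0,0,0,0],
])

```text
clock: 13.83
position: [0.6155, 0.2041, 0.1954]
tool_rot: [3.138, -0.001, 1.376]
contact_force: [0.1, -0.7, -3.6]
grip_width: 0.196
grasp_force: 88.4
```

```bash
python3 - <<'E'
from rig import *
from h import *
plan(sense(),[.614,.2039,.1662],60.8)
E
```

```text
at [0.6155 0.2041 0.1954] yaw 78.85 F [ 0.1 -0.7 -3.6] -> tool mm [-0.6 -1.5 29.2] turn 18.0 rows 1.0
```

Emit:
jog_arm([
  [0,-1,8,0],
  [0,0,6,0],
  [0,0,4,0],
  [0,0,3,0],
  [0,0,0,0],
])

```text
clock: 14.25
position: [0.6136, 0.2041, 0.1718]
tool_rot: [-3.141, -0.0, 1.376]
contact_force: [0.6, 0.2, -3.5]
grip_width: 0.187
grasp_force: 88.6
```

Emit:
jog_arm([
  [0,0,3,0],
  [0,0,3,0],
  [0,0,0,0],
  [0,0,0,0],
])

```text
clock: 14.58
position: [0.6137, 0.2042, 0.166]
tool_rot: [3.141, -0.0, 1.376]
contact_force: [1.1, 1.8, -4.2]
grip_width: 0.196
grasp_force: 88.6
```

Emit:
jog_arm([
  [0,0,1,0],
  [0,0,1,0],
  [0,0,0,0],
  [0,0,0,0],
])

```text
clock: 14.92
position: [0.6137, 0.2043, 0.1653]
tool_rot: [3.141, -0.001, 1.376]
contact_force: [-3.3, 1.1, 3.6]
grip_width: 0.19
grasp_force: 89.7
```

Emit:
jog_arm([
  [0,0,1,0],
  [0,0,0,0],
  [0,0,0,0],
])

```text
clock: 15.17
position: [0.6136, 0.2043, 0.165]
tool_rot: [3.14, -0.001, 1.376]
contact_force: [-5.6, 0.4, 8.6]
grip_width: 0.192
grasp_force: 90.4
```

The key is resting on the rim (8 N net). Turning towards the notch.

Emit:
jog_arm([
  [0,0,0,4],
  [0,0,0,4],
  [0,0,0,4],
  [0,0,0,3],
  [0,0,0,0],
])

```text
clock: 15.58
position: [0.6147, 0.2046, 0.1644]
tool_rot: [3.138, -0.003, 1.113]
contact_force: [0.7, 1.2, 2.5]
grip_width: 0.194
grasp_force: 89.6
```

Emit:
jog_arm([
  [0,0,0.5,1],
  [0,0,0.5,1],
  [0,0,0,1],
  [0,0,0,0],
])

```text
clock: 15.92
position: [0.6143, 0.2039, 0.1617]
tool_rot: [3.141, -0.001, 1.061]
contact_force: [4.6, 2.1, -1.0]
grip_width: 0.192
grasp_force: 89.0
```

```bash
python3 - <<'E'
from rig import *
from h import *
plan(sense(),[.614,.2039,.1542],60.8)
E
```

```text
at [0.6143 0.2039 0.1617] yaw 60.79 F [ 4.6  2.1 -1. ] -> tool mm [-0.1 -0.2  7.5] turn -0.0 rows 1.0
```

The key is dropping into the notch (z is down about 3 mm and the load is gone). Lowering it home.

Emit:
jog_arm([
  [0,0,2,0],
  [0,0,2,0],
  [0,0,2,0],
  [0,0,0,0],
  [0,0,0,0],
])

```text
clock: 16.33
position: [0.6146, 0.2044, 0.1563]
tool_rot: [3.14, -0.002, 1.061]
contact_force: [6.8, 3.9, 0.5]
grip_width: 0.194
grasp_force: 89.2
```

Emit:
jog_arm([
  [0,0,2,0],
  [0,0,1,0],
  [0,0,0,0],
  [0,0,0,0],
])

```text
clock: 16.67
position: [0.6148, 0.2045, 0.1539]
tool_rot: [3.139, -0.003, 1.061]
contact_force: [5.4, 2.9, 3.2]
grip_width: 0.194
grasp_force: 89.6
```

Emit:
jog_arm([
  [0,0,1.5,0],
  [0,0,0,0],
  [0,0,0,0],
])

```text
clock: 16.92
position: [0.6149, 0.2045, 0.1537]
tool_rot: [3.139, -0.003, 1.061]
contact_force: [5.9, 3.6, 9.7]
grip_width: 0.193
grasp_force: 90.7
```

Emit:
jog_arm([
  [0,0,0,0],
  [0,0,0,0],
  [0,0,0,0],
], fingers=0.5)

```text
clock: 17.17
position: [0.6126, 0.2036, 0.1508]
tool_rot: [-3.139, 0.002, 1.062]
contact_force: [0.7, -0.5, 0.3]
grip_width: 0.5
grasp_force: 0.0
```

Emit:
jog_arm([
  [0,0,-10,0],
  [0,0,-25,0],
  [0,0,-35,0],
  [0,0,-35,0],
  [0,0,-35,0],
])

```text
clock: 17.58
position: [0.6129, 0.2039, 0.2936]
tool_rot: [-3.141, 0.001, 1.062]
contact_force: [1.2, 0.4, 0.2]
grip_width: 0.503
grasp_force: 0.0
```

Emit:
jog_arm([
  [0,0,-20,0],
  [0,0,0,0],
  [0,0,0,0],
])

```text
clock: 17.83
position: [0.6136, 0.204, 0.3133]
tool_rot: [3.14, -0.001, 1.062]
contact_force: [-0.3, -0.3, -0.9]
grip_width: 0.496
grasp_force: 0.0
```

```bash
python3 - <<'E'
from rig import *
from h import *
s=sense();c=read_camera("wrist");p,R=tcp(s)
T=c["T_tool_cam"];c["R"]=(R@T[:3,:3]).T;c["t"]=-c["R"]@(R@T[:3,3]+p)
P=cloud(c);print("tcp",p.round(3))
X,Y,Z=P[...,0],P[...,1],P[...,2];d=np.hypot(X-.614,Y-.2039)
m=(d<.077)&(Z>.115)&(Z<.15);A=np.c_[X[m]-.614,Y[m]-.2039,np.ones(m.sum())];print("flange plane",m.sum(),np.linalg.lstsq(A,Z[m],rcond=None)[0].round(4),"expect .128")
f=(d<.06)&(Z>.155)&(Z<.17);print("fin top",f.sum(),np.median(Z[f]))
for n in("top","scene"):
    c=read_camera(n);P=cloud(c);X,Y,Z=P[...,0],P[...,1],P[...,2]
    m=(abs(X-.594)<.1)&(abs(Y-.05)<.025)&(Z>.058)&(Z<.09);print(n,"nozzle",m.sum(),P[m].mean(0).round(3),P[m].max(0).round(3),P[m].min(0).round(3))
    m=(Z>.02)&(Z<.3)&(X>.2)&(X<1)&(Y<.45)&(Y>-.75)
    nl,L,st,_=cv2.connectedComponentsWithStats(m.astype(np.uint8))
    for i in range(1,nl):
        if st[i,4]>60:q=P[L==i];print("  obj",st[i,:4],np.nanmin(q,0).round(3),np.nanmax(q,0).round(3))
E
```

```text
tcp [0.614 0.204 0.313]
flange plane 20440 [-0.0003 -0.0002  0.1275] expect .128
fin top 2536 0.16286761679710104
top nozzle 673 [0.59  0.05  0.068] [0.691 0.075 0.083] [0.494 0.026 0.058]
  obj [289 101  25  39] [ 0.693 -0.166  0.02 ] [ 0.758 -0.094  0.203]
  obj [419 120  52  50] [ 0.559 -0.63   0.02 ] [ 0.719 -0.474  0.074]
  obj [337 133  44  44] [ 0.559 -0.354  0.029] [ 0.685 -0.222  0.116]
  obj [161 135  58  66] [0.532 0.126 0.02 ] [0.715 0.273 0.168]
  obj [234 141  17  69] [0.49  0.024 0.02 ] [0.691 0.081 0.083]
  obj [451 186  54  54] [ 0.341 -0.7    0.02 ] [ 0.502 -0.543  0.071]
  obj [318 208  29  31] [ 0.384 -0.232  0.021] [ 0.463 -0.154  0.199]
  obj [387 266  56  33] [ 0.2   -0.485  0.02 ] [ 0.285 -0.33   0.073]
scene nozzle 760 [0.602 0.052 0.069] [0.694 0.075 0.08 ] [0.496 0.026 0.058]
  obj [258 140  43  28] [ 0.2   -0.485  0.02 ] [ 0.29  -0.327  0.071]
  obj [169 153  48  34] [ 0.349 -0.696  0.021] [ 0.509 -0.541  0.069]
  obj [297 164  27  55] [ 0.387 -0.231  0.02 ] [ 0.468 -0.152  0.197]
  obj [143 200  54  45] [ 0.561 -0.63   0.02 ] [ 0.724 -0.472  0.07 ]
  obj [226 219  52  43] [ 0.572 -0.348  0.02 ] [ 0.693 -0.219  0.114]
  obj [516 221  26  57] [0.214 0.404 0.02 ] [0.411 0.45  0.052]
  obj [347 240  45  62] [0.492 0.026 0.02 ] [0.697 0.082 0.08 ]
  obj [268 249  30  60] [ 0.705 -0.161  0.02 ] [ 0.773 -0.091  0.201]
  obj [390 255  76  84] [0.535 0.128 0.02 ] [0.72  0.283 0.168]
```

The lid is flat at 127.5 mm (128 expected), the nozzle is in its clips and the bystanders haven't moved.

```bash
python3 -c "
from rig import *
print(job_done())"
```

```text
the job is handed in; nothing more can be done
None
```

The job is handed in at about 18 s: the nozzle is snapped into both clips, the lid is keyed and fully home on the pot, and the fish, can of gouges and mallet are where they were.

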